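Nip up the lens carrier's clamp screw on the optical rail

ROBOT

A 7-joint arm with a two-finger parallel gripper is mounted at the origin on the work surface. World frame = base frame: x ahead of the robot, y to its left, z up, the work surface at z = 0. Lengths are in m, angles in rad, forces in N, time in s.
With the tool pointing down it reaches from about 0.35 to 0.9 m from the base axis. Payload 19.9 kg.
Tool frame: the origin (TCP) lies midway between the tips of the shut fingers; the grasp point (between the pads) lies 19 mm behind it; z points along the fingers, y is the direction in which the jaws open and shut (so a half turn about z gives the same grasp; the last joint's range is limited). The gripper opens to 85 mm and grips with 20 to 120 N. Pads are 22 mm wide; open, the fingers measure 114 mm over their backs; the gripper's body (76 mm by 85 mm) begins 54 mm behind the grasp point. The pads swing forward as they close: fully open they stand 13 mm farther back than shut.
Start: joints at [1.21, 0.417, -0.01, 1.614, 0.005, 1.111, -0.053], TCP at [0.196, -0.593, 0.231] pointing down, gripper open.
Joint ranges: [-2.81, 2.81], [-0.39, 2.02], [-1.27, 1.25], [0.06, 2.57], [-1.19, 4.33], [0.19, 2], [-2.82, 2.82]. Speed limits (rad/s): [1.89, 1.89, 2.39, 2.39, 3.01, 3.01, 3.01].

INTERFACE

Orientations are given as [roll, pitch, yaw] about the fixed x, y, z axes, in that order (R = Rz(yaw) Ry(pitch) Rx(roll)).
In Python, from workcell import get_obs, camera, calibration, sign_off gives the robot as it stands. The module is installed in compiled form; this text tells all that it offers.
- The arm moves only by the shell command python3 -m pendant 'ROWS' [OPENING] [FORCE]. ROWS is JSON, a list of rows, each a list of 6 numbers: the shift along the tool's x, y, z in cm, then the turn, a rotation vector about the tool's x, y, z in rad. In form: [[tx, ty, tz, ax, ay, az], ...]. A call has 1 to 10 rows; each row shifts and turns the pose as measured when the row begins, along the tool's axes as they then stand; what a row does not reach is not made up. A row lasts 1/8 s, in which the tool goes at most 62.5 mm and 10.7 degrees, less where a joint would pass 70% of its speed; a pose out of reach is approached as far as the arm can. A call is refused whole if a number of a shift passes 6.25 or a number of a turn 0.188, either way. A call with a gripper value outside its range is refused whole. OPENING is the opening in per cent of the stroke, from 0 (shut) to 100 (fully open), set as the call begins (- or left out, the last holds). The fingers move at their own pace and stop on an object; FORCE is the grip in N (left out, the last holds). Time passes only in rows, so rows that do not move let the fingers close. It gives the time, the measured TCP pose, the force and the opening at its end, in the units of the state.
- get_obs(): the state, without advancing time (a new reading comes with each control period).
- camera(name): name is "side" or "top" or "wrist"; returns the picture (420x560x3 uint8, red, green, blue); there is no depth.
- calibration(name): a dict with "K" (3x3 intrinsics, pixels), "distortion" ([k1, k2, p1, p2, k3] as OpenCV has them; the pictures are not rectified), "view" (4x4, takes a point from world to camera coordinates); the wrist camera has in their place "T_tool_cam" (4x4, takes a point from camera to tool coordinates, whose origin is the TCP and whose axes are the flange's). Camera axes: x right, y down, z forward; pixel columns grow to the right and rows downward; lengths in m; the calibration is good to about 2 mm. A picture is of the moment at which its call begins: read the wrist's pose just before it. calibration takes no time and is no camera call.
- sign_off(): hands the job in, once; it reports no verdict.
The state is a dict: "clock": time; "joint_pos": joint angles; "dq": joint speeds; "joint_torque": joint torques, N m; "ee_pos": TCP position; "eef_rot": TCP orientation; "wrist_force": force on the tool from outside, world axes, zero at the start; "torque": the same for the moment, N m; "gripper_width": finger opening in m.
Only numpy, scipy, OpenCV 4.12 (cv2) and the standard library are available. Lean on these libraries where they do the work, as an engineer would, in place of code of your own. Each camera call takes 0.05 s, during which the arm holds its last target. There are 200 camera calls.

TASK

The carrier that holds the lens on the optical rail is loose. Take the big flat driver from the tool block, seat its blade fully in the slot of that carrier's clamp screw and, pressing only lightly, turn it clockwise until it comes up tight, nipped to about 0.3 N m and no harder; then stand the driver back in its own hole. The lens is in focus, so do not shift its carrier along the rail, keep the gripper off carrier and lens, and leave everything else where it is.

Things in the scene. Friction and masses are not known exactly. Their poses are not given: they have to be found in the camera images.
- driver: The big flat driver, 120 mm long, about 0.11 kg, upright in a hole of the tool block, blade down. Origin: middle of the blade's tip edge (10 mm above the table at the start). z up along the driver, x along the blade's width, y across its thickness. Blade 14 mm wide; 2.2 mm thick at the tip, 2.8 mm from 3 to 12 mm above it. Round 8 mm shank from 22 to 50 mm, where its shoulder rests on the block
- driver_handle (a point): Point on the driver's axis in the middle of its handle, 85 mm above the tip; same axes as the driver. Dark plastic handle from 50 to 120 mm above the tip, the only six-sided one (the other drivers' are round and slimmer): 26 mm across flats, straight from 54 to 113 mm above the tip, flats facing +-y and 60 deg to either side of that about z
- clamp_screw: The lens carrier's clamp screw, a steel cheese-head screw standing upright at the carrier's +x end, head 20 mm across and 8 mm high. Origin: middle of the slot's floor. x runs along the slot and turns with the screw, z up. Slot open at both ends, 3.8 mm wide (4.4 mm at the mouth), 5 mm deep: the head's top is 5 mm above the origin, which lies 51 mm above the table
- draw_nut (a joint): Height of the steel nut, 16 mm across, under the lens carrier's clamp jaw, in m: 0 when tight, negative when loose. The screw draws it up by only 0.00024 m per rad, so its reading says little. The loose screw is 0.7 to 1.4 rad short of tight; it turns clockwise (from above) at a steady drag of about 0.12 N m, then stops firmly. The blade has some 0.15 rad of play in the slot
- carrier: The carrier with the lens: black plate 98 x 50 x 16 mm across the rail, one of three on it. Origin: on the rail's centre line, at the plate's underside, 30 mm above the table. x across the rail towards its clamp screw (axis 40 mm out along +x), y along the rail. While loose it slides along the rail when pushed with more than about 7 N
- lens: The round glass lens in its black ring on a post on that carrier; same origin and axes as the carrier. Ring 44 mm across and 14 mm thick, standing upright across the rail, centred at x -16 mm, its top 83 mm above this origin (113 mm above the table)
- tool_block: Wooden tool block 56 x 184 mm and 60 mm high, fixed. Origin: centre of its underside. Three round holes 18 mm wide, right through, mouths bevelled by 2 mm, in a row along its y at -60, 0 and +60 mm; one driver stands in each
- rail: Aluminium optical rail 62 mm wide, 380 mm long, 30 mm high, fixed. Origin: centre of its underside; y along it
- iris_carrier: Bystander: carrier of the same make with an iris diaphragm (smaller ring with a dark plate and a small hole, a pin on top, 121 mm above the table); fixed. Origin as the lens carrier's
- mirror_carrier: Bystander: carrier of the same make with a square mirror mount set at 45 deg, 113 mm high above the table; fixed. Origin as the lens carrier's
- hex_driver: Bystander: slim round-handled hex driver in the block, handle 22 mm at most, its top 130 mm above the table. Origin 10 mm above the table on its axis
- small_driver: Bystander: small round-handled driver in the block, handle 23 mm at most, its top 118 mm above the table. Origin 10 mm above the table on its axis
- cleaner_bottle: Bystander: amber bottle 38 mm across, 85 mm high. Origin: centre of its underside
- objective: Bystander: microscope objective 30 mm across, 47 mm high. Origin: centre of its underside
- post_holder: Bystander: upright post in its holder, 25 mm across, 75 mm high. Origin: centre of its underside
- tissue_box: Bystander: box of lens tissue 75 x 115 x 45 mm. Origin: centre of its underside
Not all that is in view belongs to the job. Leave any pink or turquoise look-alike of the driver alone.

How it is judged:
On the way, in this order (a step that is already met when the one before it is completed fails the run):
1. the blade is pressed home on the floor of the slot while the screw is still loose (horizontal distance between driver and clamp_screw below 0.005 m and z of driver in the frame of clamp_screw below 0.0007 m and contact force between driver and carrier above 2 N and value of joint draw_nut below -2.4e-05 m), for 0.2 s.
2. the screw is turned up tight and nipped: the blade bears on the slot with more than 45 N in sum (some 0.2 N m) (value of joint draw_nut above -1e-05 m and contact force between driver and carrier above 45 N), for 0.1 s.
At the end, for the whole second after the job is handed in: The clamp screw is tight (draw nut within 0.01 mm of its tight height: some 2 degrees of screw), the lens carrier is within 3 mm of where it was, and the driver is at rest upright (within 0.06 rad) in its own hole, within 6 mm of where it stood at the start (value of joint draw_nut above -1e-05 m and distance of driver from where it was at the start of the episode below 0.006 m and angle between driver's own z axis and vertical below 0.06 rad and linear speed of driver below 0.02 m/s and distance of carrier from where it was at the start of the episode below 0.003 m); the robot touches nothing.
It fails at once if the screw is forced: the blade bears on it with more than 50 N in sum while it is still loose (turning alone takes about 25 N), or with more than 150 N (some 0.5 N m) at any time ((contact force between driver and carrier above 50 N and value of joint draw_nut below -2e-05 m) or contact force between driver and carrier above 150 N).
It fails at once if the screw is turned while the blade stands more than 1.2 mm above the slot's floor (angular speed of clamp_screw above 0.3 rad/s and z of driver in the frame of clamp_screw above 0.0012 m).
It fails at once if the lens carrier is shifted by more than 3 mm along the rail (distance of carrier from where it was at the start of the episode above 0.003 m).
It fails at once if the lens is touched, or the gripper touches the lens carrier or its screw (contact force between lens and anything else above 0.5 N or contact force between the fingers and carrier above 1 N).
It fails at once if a bystander is moved by more than 20 mm (distance of any of hex_driver, small_driver, cleaner_bottle, objective, post_holder, tissue_box from where it was at the start of the episode above 0.02 m).
It also fails if it takes over 69 s, if anything falls off the work surface, if the arm or the gripper's body presses on something with over 40 N, if the wrist force passes 120 N, or if a joint passes its speed limit or range.

## Working session

There is one attempt and no reset: what is moved stays moved. The work goes in short steps, Python scripts to look and compute and a shell command to move; the robot and the scene stay as the last step left them, time stands still between calls to the robot, and variables do not carry over. Pictures are saved under pics/ and viewed, about 8 in all and at most 12, crops included, and the job is handed in when it is done.

```bash
mkdir -p pics
cat > h.py <<'E'
import numpy as np, cv2
from workcell import get_obs, camera, calibration, sign_off
from scipy.spatial.transform import Rotation as R
def Ttool(o=None):
    o=o or get_obs(); T=np.eye(4); T[:3,:3]=R.from_euler('xyz',o['eef_rot']).as_matrix(); T[:3,3]=o['ee_pos']; return T
def snap(n,f):
    T=Ttool(); im=camera(n); cv2.imwrite('pics/'+f,im[:,:,::-1]); np.save('pics/'+f+'.npy',T); return im,T
def cam(n,T=None):
    c=calibration(n); K=np.array(c['K']); d=np.array(c['distortion'])
    if n=='wrist': M=T@np.array(c['T_tool_cam'])
    else: M=np.linalg.inv(np.array(c['view']))
    return K,d,M
def ray(n,uv,T=None):
    K,d,M=cam(n,T); p=cv2.undistortPoints(np.array([[uv]],float),K,d)[0,0]
    v=M[:3,:3]@np.array([p[0],p[1],1]); return M[:3,3],v/np.linalg.norm(v)
def onz(n,uv,z,T=None):
    o,v=ray(n,uv,T); return o+v*(z-o[2])/v[2]
def proj(n,P,T=None):
    K,d,M=cam(n,T); W=np.linalg.inv(M); return cv2.projectPoints(np.array(P,float).reshape(-1,1,3),cv2.Rodrigues(W[:3,:3])[0],W[:3,3],K,d)[0][:,0]
def tri(rs):
    A=np.zeros((3,3));b=np.zeros(3)
    for o,v in rs:
        Q=np.eye(3)-np.outer(v,v);A+=Q;b+=Q@o
    x=np.linalg.solve(A,b); return x,[np.linalg.norm((np.eye(3)-np.outer(v,v))@(x-o)) for o,v in rs]
E
python3 - <<'E'
from h import *
print(get_obs())
for n in('top','side'): snap(n,n+'0.png'); print(n,cam(n)[2][:3].round(3).tolist())
print(calibration('wrist'),calibration('top')['K'])
a=[cv2.imread(f'pics/{n}0.png') for n in('top','side')]
E
```

```text
{'clock': 0.0, 'joint_pos': array([ 1.20952845,  0.41800217, -0.01028189,  1.61413934,  0.00474736,
        1.11068527, -0.05297334]), 'dq': array([ 3.72196174e-05, -7.14726854e-04, -7.19457116e-04,  7.17314335e-04,
        3.29037584e-04,  1.05687606e-03,  6.59669768e-04]), 'joint_torque': array([ 4.11965357e-04, -8.64464307e+01,  6.79037478e-01, -4.34907889e+01,
        1.90755632e-02,  7.30900647e-03, -8.44289571e-05]), 'ee_pos': array([ 0.19633012, -0.59301859,  0.23065742]), 'eef_rot': array([-3.14038826e+00,  1.41343420e-04,  3.19804479e-01]), 'wrist_force': array([-0.86888822,  0.61398376, -0.31914855]), 'torque': array([0.03456495, 0.05136084, 0.01614309]), 'gripper_width': 0.08513910175198341}
top [[-0.012, -0.986, 0.169, 0.44], [-1.0, 0.011, -0.012, -0.022], [0.01, -0.169, -0.986, 1.115]]
side [[-0.687, -0.431, 0.585, -0.084], [-0.727, 0.43, -0.536, 0.609], [-0.02, -0.793, -0.608, 0.817]]
{'K': array([[314.90144849,   0.        , 279.2543932 ],
       [  0.        , 314.90144849, 208.17868534],
       [  0.        ,   0.        ,   1.        ]]), 'distortion': array([0.00721168, 0.        , 0.        , 0.        , 0.        ]), 'T_tool_cam': array([[ 7.04433189e-04, -9.44921716e-01, -3.27295668e-01,
         8.36426945e-02],
       [ 9.99999751e-01,  6.80845319e-04,  1.86643125e-04,
        -3.13187254e-04],
       [ 4.64745814e-05, -3.27295718e-01,  9.44921960e-01,
        -1.42861136e-01],
       [ 0.00000000e+00,  0.00000000e+00,  0.00000000e+00,
         1.00000000e+00]])} [[477.92777769   0.         276.49867224]
 [  0.         477.92777769 203.70463069]
 [  0.           0.           1.        ]]
```

View pics/top0.png

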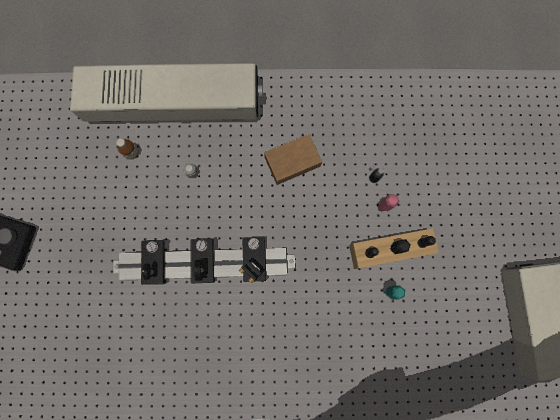

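View pics/side0.png

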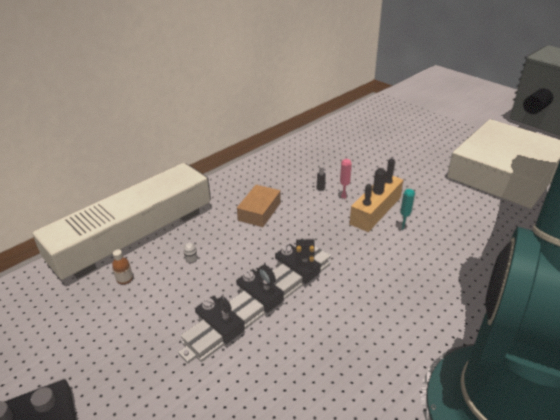

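The top view shows the tool block around (395,247), with the thickest dark handle in the middle at (400,246). The carriers are at columns 152, 202 and 254, and the one at 254 is the mirror. The side view agrees. I can't yet tell the lens from the iris.

Run:
```python
from h import *
for n,uv,z in[('handle top',(401,246),.13),('screw152',(152,246),.056),('screw202',(202,245),.056),('screw254',(253.5,244),.056),('hexd',(428,240),.13),('small',(371,252),.118)]: print(n,onz('top',uv,z).round(4))
im=cv2.imread('pics/side0.png'); 
a=cv2.resize(im[200:350,170:340],None,fx=3.2,fy=3.2,interpolation=3)
t=cv2.imread('pics/top0.png'); b=cv2.resize(t[225:290,110:290],None,fx=3,fy=3,interpolation=3);c=cv2.resize(t[220:280,340:445],None,fx=3,fy=3)
print(a.shape,b.shape,c.shape)
```

```text
handle top [ 0.5174 -0.2913  0.13  ]
screw152 [0.5296 0.2429 0.056 ]
screw202 [0.5308 0.1316 0.056 ]
screw254 [0.5318 0.0174 0.056 ]
hexd [ 0.529  -0.3489  0.13  ]
small [ 0.5067 -0.2305  0.118 ]
(480, 544, 3) (195, 540, 3) (180, 315, 3)
```

```bash
python3 -m pendant '[[4.4,-2.1,-0.2,0,0,0],[4.4,-2.1,-0.2,0,0,0],[4.4,-2.1,-0.2,0,0,0],[4.4,-2.1,-0.2,0,0,0],[4.4,-2.1,-0.2,0,0,0],[4.4,-2.1,-0.2,0,0,0],[4.4,-2.1,-0.2,0,0,0],[4.4,-2.1,-0.2,0,0,0],[4.4,-2.1,-0.2,0,0,0],[0,0,0,0,0,0]]' 100
python3 - <<'E'
from h import *
snap('wrist','w1.png')
E
```

```text
clock: 1.35
ee_pos: [0.5212, -0.2783, 0.2463]
eef_rot: [-3.136, 0.002, 0.318]
wrist_force: [0.1, -0.1, -0.4]
gripper_width: 0.0853
```

View pics/w1.png

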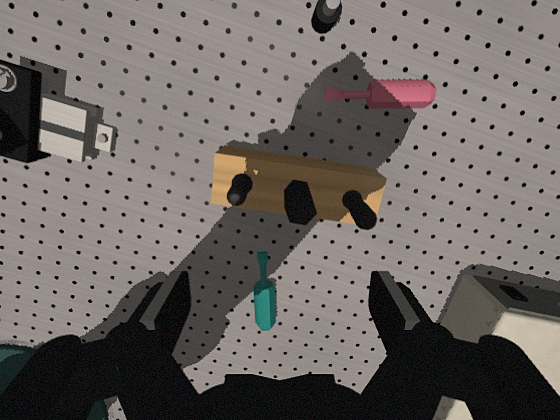

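The wrist view shows the block with the six-sided handle in the middle, around (299,201). The round-handled ones are at (239,190) and (359,209). The pink and turquoise look-alikes lie off the block. I'll enhance the handle to get its top face and flat direction.

Run:
```python
from h import *
im=cv2.imread('pics/w1.png'); c=im[165:240,205:385].astype(float)
c=np.clip((c/255)**0.45*255*1.1,0,255).astype(np.uint8); c=cv2.resize(c,None,fx=4.4,fy=4.4,interpolation=cv2.INTER_CUBIC)
cv2.imwrite('pics/w1c.png',c)
T=np.load('pics/w1.png.npy')
g=cv2.cvtColor(im,6); m=(g<45).astype(np.uint8); 
n,l,s,ce=cv2.connectedComponentsWithStats(m); k=l[200,299]; print(s[k],ce[k])
cs=cv2.findContours((l==k).astype(np.uint8),0,1)[0]; h=cv2.convexHull(max(cs,key=cv2.contourArea)); print(cv2.approxPolyDP(h,2.0,True)[:,0].tolist())
print(onz('wrist',(299,200),.13,T))
# block mask
```

```text
[ 284  180   33   45 1114] [298.62028725 202.59156194]
[[292, 180], [306, 182], [316, 213], [306, 224], [290, 222], [284, 207], [284, 189]]
[ 0.52731121 -0.2932327   0.13      ]
```

View pics/w1c.png

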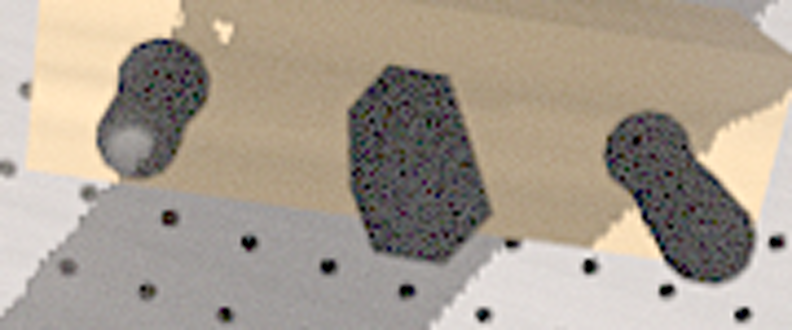

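The crop shows the six-sided handle. Its top face has corners near (290,222), (306,224), (316,213) and (284,207), and its foot has corners near (292,180), (306,182) and (284,189).

Run:
```python
from h import *
T=np.load('pics/w1.png.npy'); print(T[:3].round(3))
z=.123
P=[onz('wrist',p,z,T)[:2] for p in[(306,224),(290,222),(284,207),(316,213)]]
a,b,c,d=P; cen=(c+d)/2; print('top centre',cen)
for p in P: v=p-cen; print(np.linalg.norm(v), np.degrees(np.arctan2(v[1],v[0]))%60)
Q=[onz('wrist',p,.064,T)[:2] for p in[(292,180),(306,182),(284,189)]]
q=[onz('wrist',(297,193),.064,T)[:2]][0]
for p in Q: print(p,np.degrees(np.arctan2(*(p-cen)[::-1]))%60,np.linalg.norm(p-cen))
o=[onz('wrist',p,.123,T)[:2] for p in[(249-15,197)]]
# side view cross-check of handle top
print(proj('side',[[*cen,.123],[*cen,.064]]),proj('top',[[*cen,.123],[*cen,.064]]),proj('wrist',[[*cen,.123],[*cen,.064]],T))
for n,(x0,y0,x1,y1) in {'side':(368,160,392,200),'top':(386,234,414,258)}.items():
    g=cv2.cvtColor(cv2.imread(f'pics/{n}0.png'),6)[y0:y1,x0:x1]; ys,xs=np.where(g<45); print(n,xs.min()+x0,xs.max()+x0,ys.min()+y0,ys.max()+y0,xs.mean()+x0,ys.mean()+y0)
```

```text
[[ 0.95   0.313 -0.004  0.521]
 [ 0.313 -0.95   0.005 -0.278]
 [-0.002 -0.006 -1.     0.246]]
top centre [ 0.5167351  -0.29835608]
0.014654587355361187 41.184268548788225
0.014582556113797683 40.806837378514984
0.014662521225382865 37.16944864574285
0.014662521225382865 37.16944864574285
[ 0.52713224 -0.28915853] 41.49671906759958 0.013881468905709474
[ 0.52974703 -0.30397013] 36.66200001395106 0.014171368728509211
[ 0.51508843 -0.2842607 ] 36.663286110846556 0.014191235389476115
[[380.73668251 171.13444975]
 [378.34735383 190.28208411]] [[403.48283985 246.53814182]
 [396.25987645 248.70029436]] [[300.04694301 210.00884166]
 [296.94666071 191.58592247]]Traceback (most recent call last):
  File "<stdin>", line 14, in <module>
    return umr_minimum(a, axis, None, out, keepdims, initial, where)
ValueError: zero-size array to reduction operation minimum which has no identity
```

```bash
python3 -c "
from h import *
print(get_obs()['joint_pos'].round(3))"
python3 -m pendant '[[1.4,-5,-0.3,0,0,0],[1.4,-5,-0.3,0,0,0],[1.4,-5,-0.3,0,0,0],[1.4,-5,-0.3,0,0,0],[1.4,-5,-0.3,0,0,0],[1.4,-5,-0.3,0,0,0],[1.4,-5,-0.3,0,0,0],[1.4,-5,-0.3,0,0,0],[1.4,-5,-0.3,0,0,0],[0,0,0,0,0,0]]' 100
python3 - <<'E'
from h import *
print(get_obs()['joint_pos'].round(3))
snap('wrist','w2.png')
E
```

```text
[ 0.605  0.354 -0.206  1.676  0.076  1.126 -0.877]
clock: 2.65
ee_pos: [0.4995, 0.1885, 0.2735]
eef_rot: [-3.139, 0.007, 0.297]
wrist_force: [0.9, -0.9, 1.1]
gripper_width: 0.0853
[-1.000e-03  2.510e-01 -4.900e-01  1.772e+00  1.230e-01  1.156e+00
 -1.803e+00]
```

View pics/w2.png

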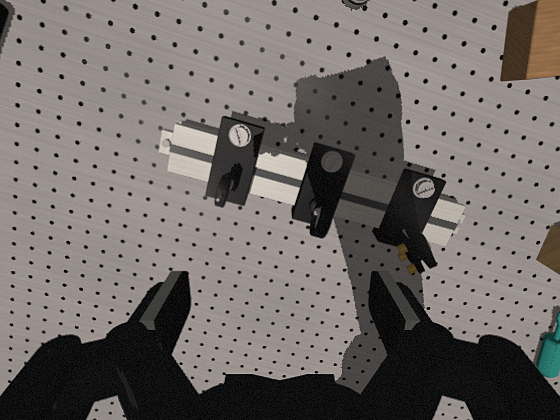

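The wrist view shows the mirror carrier on the right (415,205). The two candidates have screws at (241,134) and (331,160). I'll zoom in to tell lens from iris and read the slot.

Run:
```python
from h import *
im=cv2.imread('pics/w2.png')
def e(c,f): 
    c=np.clip((c/255.)**0.5*255,0,255).astype(np.uint8); return cv2.resize(c,None,fx=f,fy=f,interpolation=2)
a=e(im[105:245,195:375],3.0)
s=cv2.imread('pics/side0.png'); b=e(s[255:345,180:290],2.3)
t=cv2.imread('pics/top0.png'); c=e(t[232:290,135:220],3)
W=np.zeros((600,795,3),np.uint8); W[:a.shape[0],:a.shape[1]]=a; W[:b.shape[0],540:540+b.shape[1]]=b; W[220:220+c.shape[0],540:540+c.shape[1]]=c
print(a.shape,b.shape,c.shape)
cv2.imwrite('pics/w2c.png',W)
T=np.load('pics/w2.png.npy')
for p in[(241,134),(331,160),(424,187)]: print(onz('wrist',p,.056,T).round(4))
```

```text
(420, 540, 3) (207, 253, 3) (174, 255, 3)
[0.5298 0.2435 0.056 ]
[0.5318 0.1372 0.056 ]
[0.5338 0.0213 0.056 ]
```

View pics/w2c.png

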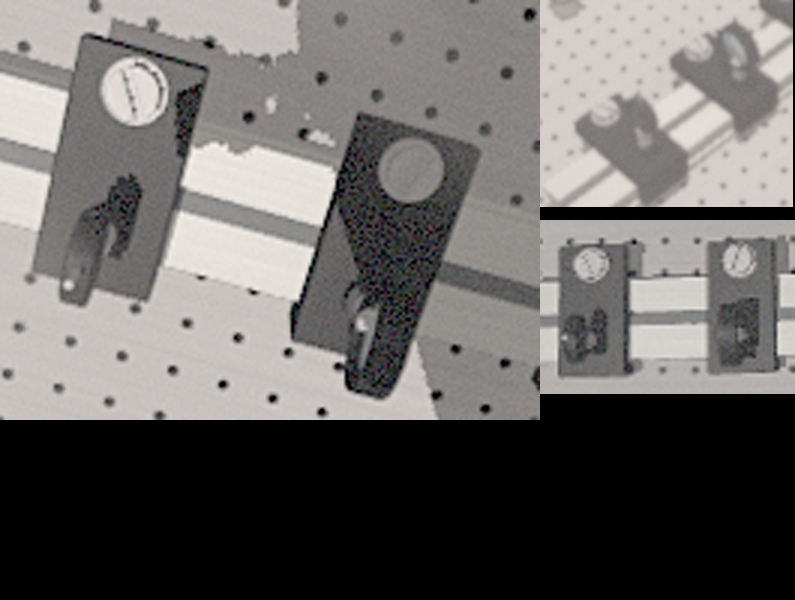

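The middle carrier has the larger ring with glass, so it is the lens carrier. The left one is the iris. The lens screw is near (331,160) and lies in the arm's shadow. Next I'll measure its slot by rectifying the head onto its plane.

```bash
cat > slot.py <<'E'
from h import *
def rect(n,im,c,z,T=None,h=.012,N=240):
    # image of plane z, rows +x up, cols +y left (like top view)
    g=np.linspace(-h,h,N); X,Y=np.meshgrid(-g+c[0],-g+c[1],indexing='ij')
    p=proj(n,np.stack([X,Y,np.full_like(X,z)],-1).reshape(-1,3),T).astype(np.float32).reshape(N,N,2)
    return cv2.remap(im,p[...,0],p[...,1],cv2.INTER_CUBIC)
def ang(r,h=.012,rad=.0085):
    g=cv2.GaussianBlur(cv2.cvtColor(r,7).astype(float),(0,0),4);N=len(g);q=np.linspace(-h,h,N);X,Y=np.meshgrid(-q,-q,indexing='ij')
    m=np.hypot(X,Y)<rad; w=np.where(m,np.clip(np.median(g[m])-g,0,None),0); w[w<.35*w.max()]=0
    cx,cy=(w*X).sum()/w.sum(),(w*Y).sum()/w.sum(); C=np.array([[ (w*(X-cx)**2).sum(),(w*(X-cx)*(Y-cy)).sum()],[(w*(X-cx)*(Y-cy)).sum(),(w*(Y-cy)**2).sum()]])
    l,V=np.linalg.eigh(C); return np.degrees(np.arctan2(V[1,1],V[0,1]))%180, (cx,cy), l[1]/l[0]
def norm(r): return cv2.normalize(cv2.GaussianBlur(r,(0,0),3),None,0,255,32)
if __name__=='__main__':
    T=np.load('pics/w2.png.npy'); a=cv2.imread('pics/w2.png'); t=cv2.imread('pics/top0.png')
    for n,im,c,TT in[('wrist',a,(.5318,.1372),T),('top',t,(.5308,.1316),None)]:
        r=rect(n,im,c,.056,TT); print(n,ang(r)); cv2.imwrite(f'pics/rect_{n}.png',norm(r))
    cv2.imwrite('pics/rects.png',np.hstack([cv2.imread('pics/rect_wrist.png'),cv2.imread('pics/rect_top.png')]))
E
python3 slot.py
```

```text
wrist (np.float64(48.182904316203825), (np.float64(-7.311661907315597e-05), np.float64(0.003725134157708047)), np.float64(2.0564585307526544))
top (np.float64(94.33184351055158), (np.float64(-0.00018096331229948932), np.float64(-0.0017919827206961025)), np.float64(1.9935277083390344))
```

View pics/rects.png

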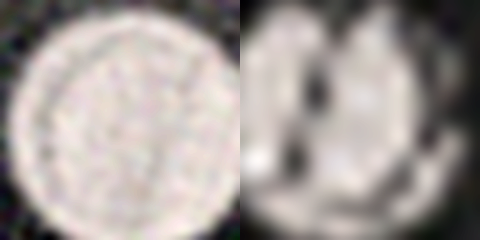

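The shadow hides the slot in the wrist picture. The rough top rectification puts it at about -19° (dark marks from (325,60) to (290,170)). I'll shift out of the shadow and look closer.

```bash
python3 -m pendant '[[0,4,2,0,0,0],[0,4.3,2.2,0,0,0],[0,0,0,0,0,0]]' 100
python3 - <<'E'
from slot import *
im,T=snap('wrist','w3.png'); im=cv2.imread('pics/w3.png')
p=proj('wrist',[[.5313,.135,.056]],T)[0]; print(p)
x,y=p.astype(int); c=im[y-30:y+30,x-30:x+30]; print(c.mean())
g=cv2.cvtColor(c,6)
r=rect('wrist',im,(.5315,.1355),.056,T); print(ang(r))
A=cv2.resize(cv2.normalize(c,None,0,255,32),(420,420),interpolation=2); B=cv2.resize(norm(r),(300,300)); W=np.zeros((420,720,3),np.uint8);W[:,:420]=A;W[:300,420:]=B;cv2.imwrite('pics/w3c.png',W)
E
```

```text
clock: 3.08
ee_pos: [0.5243, 0.0989, 0.2295]
eef_rot: [-3.142, 0.009, 0.288]
wrist_force: [-0.5, -0.6, -0.1]
gripper_width: 0.0853
[247.35608968 166.95733344]
81.07694444444445
(np.float64(20.904189728538483), (np.float64(0.0005831901374242136), np.float64(0.0013642379699207248)), np.float64(1.6344808762783436))
```

View pics/w3c.png

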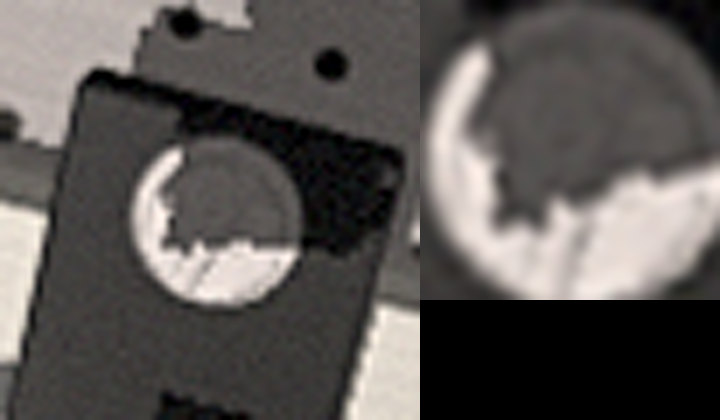

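```bash
python3 -m pendant '[[0,4,0,0,0,0],[0,2,0,0,0,0],[0,0,0,0,0,0]]' 100
python3 - <<'E'
from slot import *
im,T=snap('wrist','w4.png'); im=cv2.imread('pics/w4.png')
p=proj('wrist',[[.5315,.1355,.056]],T)[0]; print(p)
x,y=p.astype(int); g=cv2.cvtColor(im[y-30:y+30,x-30:x+30],6); m=cv2.morphologyEx((g>90).astype(np.uint8),3,np.ones((5,5)))
n,l,s,ce=cv2.connectedComponentsWithStats(m); print([(s[i].tolist(),ce[i].round(1).tolist()) for i in range(1,n) if s[i][4]>60])
k=min((i for i in range(1,n) if s[i][4]>150),key=lambda i:np.hypot(*(ce[i]-30)))
cs=max(cv2.findContours((l==k).astype(np.uint8),0,1)[0],key=cv2.contourArea); E=cv2.fitEllipse(cs); print(E)
c=onz('wrist',(x-30+E[0][0],y-30+E[0][1]),.056,T); print('centre',c)
r=rect('wrist',im,c[:2],.056,T); print(ang(r)); cv2.imwrite('pics/w4c.png',cv2.resize(norm(r),(400,400)))
E
```

```text
clock: 3.5
ee_pos: [0.5417, 0.0415, 0.2317]
eef_rot: [-3.141, 0.006, 0.289]
wrist_force: [0.6, 0.1, 0.2]
gripper_width: 0.0852
[188.57728288 166.80876271]
[([0, 0, 60, 60, 930], [15.4, 17.2]), ([21, 19, 25, 25, 475], [32.8, 31.4])]
((32.78437423706055, 31.423585891723633), (22.5210018157959, 25.00193977355957), 128.46707153320312)
centre [0.53151689 0.13321402 0.056     ]
(np.float64(136.17130247920937), (np.float64(0.0027787172426302353), np.float64(-0.0012211904230298891)), np.float64(1.9604914233503865))
```

View pics/w4c.png

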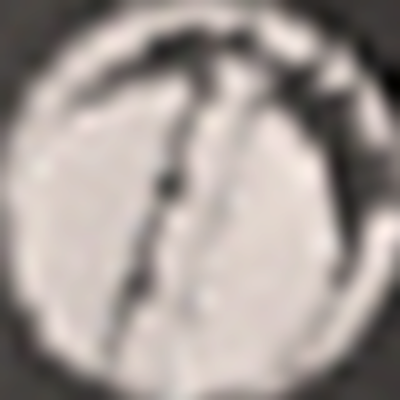

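The unshadowed view shows the slot's two edges, running from (110,360) to (205,80) and from (185,300) to (245,110). That puts the slot at about -18° to world x, through the head's centre near (0.5315, 0.133). Now I'll fetch the driver.

```bash
python3 -m pendant '[[-1.5,4,0,0,0,-0.18],[-2.2,3.65,0,0,0,-0.18],[-2.8,3.2,0,0,0,-0.18],[-3.35,2.65,0,0,0,-0.18],[-3.75,2,0,0,0,-0.18],[-4.05,1.3,0,0,0,-0.18],[-4.2,0.55,0,0,0,-0.18],[-4.25,-0.2,0,0,0,-0.18],[0,0,0,0,0,0]]' 100
python3 - <<'E'
from h import *
im,T=snap('wrist','w5.png'); o=get_obs(); print(o['joint_pos'].round(2))
g=cv2.cvtColor(im,7); cen=[.5167,-.2984]
P=proj('wrist',[[*cen,.123],[*cen,.064]],T);print(P)
x,y=P.mean(0).astype(int); m=(g<45).astype(np.uint8); n,l,s,ce=cv2.connectedComponentsWithStats(m); k=l[y,x]; print(k,s[k],ce[k])
h=cv2.convexHull(max(cv2.findContours((l==k).astype(np.uint8),0,1)[0],key=cv2.contourArea)); print(cv2.approxPolyDP(h,2.0,True)[:,0].tolist())
for nm,p in[('top',(401,246))]: pass
R_=T[:3,:3]; print('delta tool cm',(R_.T@(np.array([*cen,.088])-T[:3,3])*100).round(2))
E
```

```text
clock: 4.68
ee_pos: [0.5264, -0.2956, 0.2349]
eef_rot: [-3.14, -0.0, 1.789]
wrist_force: [0.4, 0.8, -0.0]
gripper_width: 0.0852
[ 0.83  0.42 -0.49  1.65  0.21  1.13  0.5 ]
[[268.49721748 205.03147689]
 [270.42800767 186.86213338]]
321 [ 254  173   31   48 1181] [269.71549534 197.13378493]
[[272, 173], [284, 181], [284, 207], [281, 215], [267, 220], [254, 212], [254, 202], [259, 179]]
delta tool cm [-0.07 -0.99 14.69]
```

```bash
python3 -m pendant '[[-0.05,-1,0,0,0,0.06],[0,0,4,0,0,0],[0,0,4,0,0,0],[0,0,4,0,0,0],[0,0,2,0,0,0],[0,0,0.6,0,0,0],[0,0,0,0,0,0]]' 100
python3 - <<'E'
from h import *
im,T=snap('wrist','w6.png'); 
cen=[.5167,-.2984]; print('delta tool cm',(T[:3,:3].T@(np.array([*cen,.088])-T[:3,3])*100).round(2),get_obs()['eef_rot'])
E
```

```text
clock: 5.6
ee_pos: [0.5226, -0.2821, 0.0889]
eef_rot: [3.137, -0.001, 1.728]
wrist_force: [-0.3, 0.1, -0.8]
gripper_width: 0.0853
delta tool cm [-1.52 -0.84  0.08] [ 3.13635048e+00 -7.86382405e-04  1.72856634e+00]
```

```bash
python3 -m pendant '[[-0.8,-0.45,0,0,0,0],[-0.8,-0.4,0,0,0,0],[0,0,0,0,0,0]]' 100
python3 - <<'E'
from h import *
T=Ttool(); cen=[.5167,-.2984]; print('delta tool cm',(T[:3,:3].T@(np.array([*cen,.088])-T[:3,3])*100).round(2),get_obs()['wrist_force'])
E
```

```text
clock: 6.02
ee_pos: [0.5172, -0.3015, 0.0913]
eef_rot: [3.134, 0.002, 1.727]
wrist_force: [-0.1, 0.8, -0.2]
gripper_width: 0.0854
delta tool cm [0.32 0.   0.33] [-0.13743045  0.77016121 -0.16697301]
```

Now centre it and grip.

```bash
python3 -m pendant '[[0.3,0,0.3,0.006,0,0],[0,0,0,0,0,0]]' 100
python3 -m pendant '[[0,0,0,0,0,0],[0,0,0,0,0,0],[0,0,0,0,0,0],[0,0,0,0,0,0]]' 0 60
python3 -m pendant '[[0,0,0,0,0,0],[0,0,0,0,0,0]]' 0 60
```

```text
clock: 6.28
ee_pos: [0.5166, -0.2984, 0.0882]
eef_rot: [3.141, 0.002, 1.727]
wrist_force: [-1.3, -0.7, -0.1]
gripper_width: 0.0853
clock: 6.78
ee_pos: [0.5168, -0.298, 0.0883]
eef_rot: [3.141, 0.001, 1.727]
wrist_force: [-1.1, 0.2, 1.9]
gripper_width: 0.0252
clock: 7.02
ee_pos: [0.5168, -0.298, 0.0883]
eef_rot: [3.141, 0.001, 1.727]
wrist_force: [0.1, 0.7, 1.7]
gripper_width: 0.0248
```

```bash
python3 -m pendant '[[0,0,0,0,0,0],[0,0,-1.5,0,0,0],[0,0,-3,0,0,0],[0,0,-4,0,0,0],[0,0,-4,0,0,0],[0,0,-2,0,0,0],[0,0,0,0,0,0]]' 0 100
python3 - <<'E'
from h import *
im,T=snap('wrist','w7.png'); snap('top','t7.png'); snap('side','s7.png'); o=get_obs(); print(o['wrist_force'],o['gripper_width'])
tip=(T@[0,0,.0783,1])[:3]; sh=(T@[0,0,.04,1])[:3]; print(tip, proj('wrist',[tip,sh],T),proj('side',[tip,sh]),proj('top',[tip,sh]))
a=cv2.imread('pics/w7.png'); b=cv2.imread('pics/s7.png'); pw=proj('wrist',[tip],T)[0].astype(int); ps=proj('side',[tip])[0].astype(int)
f=lambda c,s:cv2.resize(np.clip((c/255.)**.55*255,0,255).astype(np.uint8),(s,s),interpolation=2)
cv2.imwrite('pics/7c.png',np.hstack([f(a[pw[1]-40:pw[1]+40,pw[0]-40:pw[0]+40],400),f(b[ps[1]-20:ps[1]+20,ps[0]-20:ps[0]+20],400)]))
E
```

```text
clock: 7.9
ee_pos: [0.5166, -0.2972, 0.2421]
eef_rot: [3.139, 0.002, 1.728]
wrist_force: [-0.2, 0.3, -2.1]
gripper_width: 0.025
[-0.06132604 -0.86892176 -2.19556752] 0.024659789657615904
[ 0.51680588 -0.29730657  0.16384878] [[280.32981863 218.31002178]
 [280.51117614 239.81895607]] [[382.18413825 157.37894359]
 [383.88298418 143.85228951]] [[408.47417382 244.8596194 ]
 [414.02465225 243.23342106]]
```

View pics/7c.png

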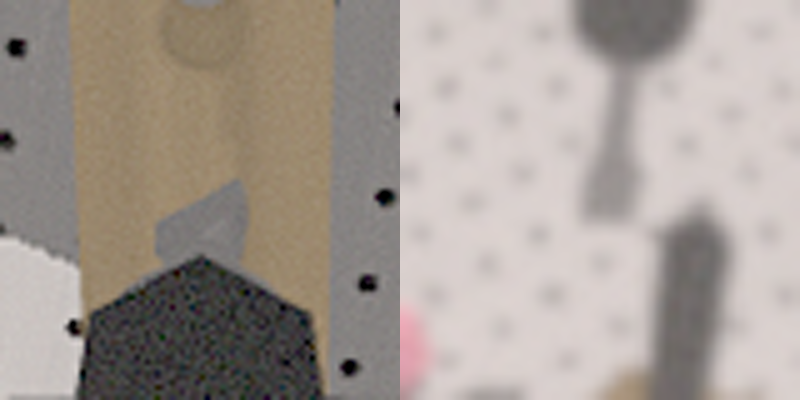

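The wrist crop (left half) shows the blade's tip edge running from (155,222) to (240,180). Its middle is exactly where predicted, and the blade is 30° from tool y toward tool x, so blade angle = yaw − 60°. Matching the slot at -18° needs yaw 42° or 222°. I'll take 222° (3.875 rad) because it leaves joint 7 room to turn clockwise. Carrying it over now.

```bash
python3 -m pendant '[[3.5,0.68,0,0,0,-0.18],[3.34,1.3,0,0,0,-0.18],[3.05,1.87,0,0,0,-0.18],[2.67,2.39,0,0,0,-0.18],[2.2,2.83,0,0,0,-0.18],[1.65,3.18,0,0,0,-0.18],[1.06,3.42,0,0,0,-0.18],[0.43,3.56,0,0,0,-0.18]]' 0 100
python3 -m pendant '[[-0.21,3.58,0,0,0,-0.18],[-0.85,3.48,0,0,0,-0.18],[-1.46,3.27,0,0,0,-0.18],[-2.02,2.96,0,0,0,-0.18],[0,0,0,0,0,0]]' 0 100
python3 - <<'E'
from h import *
T=Ttool(); print((T[:3,:3].T@(np.array([.5315,.1335,.051+.0783+.03])-T[:3,3])*100).round(2),get_obs()['joint_pos'].round(2))
E
```

```text
clock: 9.05
ee_pos: [0.516, -0.0035, 0.2318]
eef_rot: [3.135, -0.012, -3.073]
wrist_force: [1.1, 0.2, -1.8]
gripper_width: 0.0255
clock: 9.68
ee_pos: [0.51, 0.1465, 0.2286]
eef_rot: [3.122, -0.007, -2.322]
wrist_force: [0.1, -0.2, -2.1]
gripper_width: 0.0248
[-0.57 -2.6   6.87] [ 0.51  0.45 -1.07  1.81  0.41  1.15  1.69]
```

```bash
cat > d.py <<'E'
import sys
from h import *
def delta(x,y,z,yaw):
    T=Ttool(); Rt=R.from_euler('xyz',[np.pi,0,yaw]).as_matrix()
    return (T[:3,:3].T@(np.array([x,y,z])-T[:3,3])*100).round(2).tolist(), R.from_matrix(T[:3,:3].T@Rt).as_rotvec().round(3).tolist()
if __name__=='__main__': print(delta(*map(float,sys.argv[1:])))
E
python3 d.py .5315 .1335 .17 -2.408
python3 -m pendant '[[-0.57,-2.6,3,0,0,0.086],[0,0,2.5,0,0,0],[0,0,0,0,0,0]]'
python3 d.py .5315 .1335 .165 -2.408
```

```text
([-0.56, -2.58, 5.8], [0.02, -0.008, 0.086])
clock: 10.05
ee_pos: [0.5316, 0.1314, 0.1695]
eef_rot: [3.12, -0.012, -2.415]
wrist_force: [0.6, -0.6, -1.6]
gripper_width: 0.025
([-0.13, 0.16, 0.46], [0.021, -0.012, -0.007])
```

```bash
python3 -m pendant '[[-0.1,0.1,0.2,0.021,-0.012,-0.007],[0,0,0,0,0,0]]'
cat > look.py <<'E'
from slot import *
import sys
f=sys.argv[1]
im,T=snap('wrist',f); im=cv2.imread('pics/'+f); o=get_obs()
tip=(T@[0,0,.0783,1])[:3]; pt=proj('wrist',[tip],T)[0]; print('tip',tip.round(4),pt.round(1),'rot',o['eef_rot'].round(3),'F',o['wrist_force'].round(1))
s=np.array([.5315,.1335,.056]); p=proj('wrist',[s],T)[0]; print('screw exp px',p.round(1))
x,y=p.astype(int); y0,x0=y-60,x-60
c=im[y0:y0+120,x0:x0+120]; cv2.imwrite('pics/c_'+f,cv2.resize(np.clip((c/255.)**.45*255,0,255).astype(np.uint8),(600,600),interpolation=2))
E
python3 look.py w8.png; python3 d.py .5315 .1335 .165 -2.408
```

```text
clock: 10.3
ee_pos: [0.5319, 0.1327, 0.1686]
eef_rot: [-3.14, 0.002, -2.408]
wrist_force: [0.2, 0.4, -0.3]
gripper_width: 0.0249
tip [0.5321 0.1327 0.0903] [278.3 218.9] rot [-3.140e+00  2.000e-03 -2.409e+00] F [ 0.5  0.  -0.6]
screw exp px [279.7 204.5]
([-0.01, 0.12, 0.37], [-0.002, 0.002, -0.001])
```

View pics/c_w8.png

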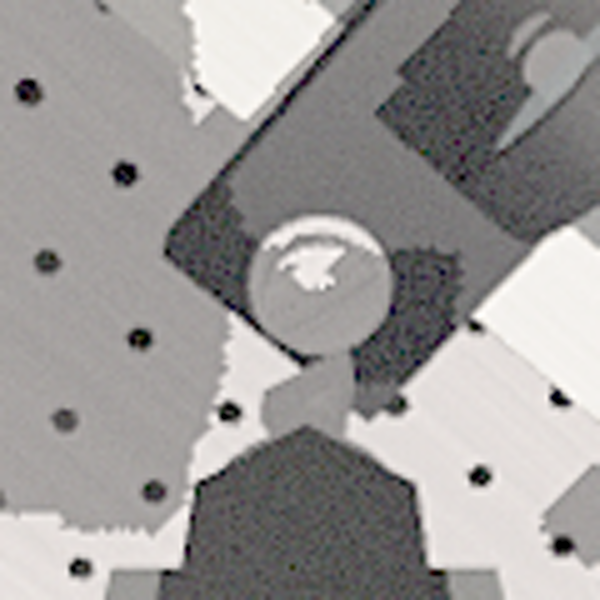

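The crop shows the blade's tip edge from (265,395) to (350,350), just below the screw. The bright disc spans columns 248–392 and rows 215–358. That is about 24 mm, so it must be a washer or flange around and below the 20 mm head, and the head's arc is visible inside its upper edge. I'll redo the centre with the right heights, using w4 and this view.

Run:
```python
from slot import *
T=np.load('pics/w8.png.npy'); p=proj('wrist',[[.5315,.1335,.056]],T)[0].astype(int)-60
f=lambda u,v:(p[0]+u/5-.4,p[1]+v/5-.4)
print('w8 disc z.047',onz('wrist',f(320,287),.047,T).round(4),'head z.056',onz('wrist',f(320,300),.056,T).round(4))
for a in((248,287),(392,287),(320,215),(320,358)): print(onz('wrist',f(*a),.047,T).round(4))
print('tip seen',onz('wrist',f(307,372),.0903,T).round(4))
e1,e2=[onz('wrist',f(*q),.0903,T)[:2] for q in((265,395),(350,350))]; print('blade ang',np.degrees(np.arctan2(*(e2-e1)[::-1]))%180, np.linalg.norm(e1-e2))
T=np.load('pics/w4.png.npy'); im=cv2.imread('pics/w4.png'); c=onz('wrist',(158+32.78,136+31.42),.047,T); print('w4 disc',c.round(4))
# slot edges in w4c (400px over 24mm, centre .5315,.1332 at z .056)
g=lambda u,v:(.53152+(200-v)*.06e-3,.13321+(200-u)*.06e-3)
A=np.array([g(110,360),g(205,80)]);B=np.array([g(185,300),g(245,110)])
print(A,B,[np.degrees(np.arctan2(*(q[1]-q[0])[::-1])) for q in(A,B)])
n=np.array([np.sin(np.radians(18)),np.cos(np.radians(18))]); print('edge offsets mm',(A@n*1e3).round(2),(B@n*1e3).round(2),'head', (c[:2]@n*1e3).round(2))
for nn,q in(('top',(202,245)),): 
  im=cv2.imread('pics/top0.png'); G=cv2.cvtColor(im[233:257,190:214],6); m=(G>110).astype(np.uint8); m=cv2.morphologyEx(m,3,np.ones((3,3)))
  N,l,s,ce=cv2.connectedComponentsWithStats(m); 
  for i in range(1,N):
    if s[i][4]>30: print(s[i],onz('top',ce[i]+[190,233],.05).round(4))
```

```text
w8 disc z.047 [0.5296 0.1352 0.047 ] head z.056 [0.5292 0.1348 0.056 ]
[0.5381 0.1258 0.047 ]
[0.5211 0.1446 0.047 ]
[0.5199 0.1264 0.047 ]
[0.5395 0.1442 0.047 ]
tip seen [0.5307 0.1331 0.0903]
blade ang 161.63355192152645 0.01467750064785468
w4 disc [0.5307 0.1346 0.047 ]
[[0.52192 0.13861]
 [0.53872 0.13291]] [[0.52552 0.13411]
 [0.53692 0.13051]] [np.float64(-18.74134044519263), np.float64(-17.52556837372301)]
edge offsets mm [293.11 292.88] [289.94 290.04] head 292.04
[  0   0  24   7 124] [0.5535 0.1354 0.05  ]
[ 6  8 11 10 77] [0.5304 0.1354 0.05  ]
```

```bash
python3 d.py .5308 .1347 .139 -2.408
python3 -m pendant '[[0,0.22,1.5,0,0,0],[0,0,1.3,0,0,0],[0,0,0,0,0,0]]'
python3 d.py .5308 .1347 .1375 -2.408
```

```text
([-0.03, 0.26, 2.97], [-0.002, 0.002, -0.001])
clock: 10.72
ee_pos: [0.5308, 0.134, 0.1391]
eef_rot: [-3.139, 0.002, -2.409]
wrist_force: [-0.5, 0.2, -0.2]
gripper_width: 0.0249
([-0.05, 0.05, 0.16], [-0.002, 0.002, -0.001])
```

```bash
python3 -m pendant '[[-0.05,0.05,0.15,-0.002,0.002,0],[0,0,0,0,0,0]]'; python3 d.py .5308 .1347 .1375 -2.408
python3 -m pendant '[[0,0,0.15,0,0,0],[0,0,0.15,0,0,0],[0,0,0,0,0,0]]'; python3 d.py .5308 .1347 .1293 -2.408
```

```text
clock: 10.98
ee_pos: [0.5309, 0.135, 0.1376]
eef_rot: [3.141, -0.0, -2.409]
wrist_force: [-0.4, -0.0, -1.9]
gripper_width: 0.0246
([0.03, -0.01, 0.01], [0.0, -0.0, -0.001])
clock: 11.35
ee_pos: [0.5312, 0.135, 0.1348]
eef_rot: [-3.141, 0.0, -2.409]
wrist_force: [0.4, 0.3, -0.8]
gripper_width: 0.0246
([0.05, 0.0, 0.55], [-0.0, 0.0, -0.001])
```

```bash
python3 -m pendant '[[0.04,0,0.12,0,0,0],[0,0,0,0,0,0]]'; python3 -m pendant '[[0,0,0.1,0,0,0],[0,0,0,0,0,0]]'; python3 d.py .5308 .1347 .1293 -2.408
```

```text
clock: 11.6
ee_pos: [0.5309, 0.1347, 0.1336]
eef_rot: [-3.141, 0.0, -2.409]
wrist_force: [1.1, -0.8, -1.2]
gripper_width: 0.0248
clock: 11.85
ee_pos: [0.5309, 0.1347, 0.1325]
eef_rot: [-3.141, 0.0, -2.409]
wrist_force: [-0.3, 0.2, -1.1]
gripper_width: 0.0248
([0.01, 0.01, 0.32], [-0.0, 0.0, -0.001])
```

```bash
python3 -m pendant '[[0.01,0.01,0.1,0,0,0],[0,0,0,0,0,0]]'; python3 -m pendant '[[0,0,0.1,0,0,0],[0,0,0,0,0,0]]';  python3 -m pendant '[[0,0,0.07,0,0,0],[0,0,0,0,0,0]]'; python3 d.py .5308 .1347 .1293 -2.408; python3 -c "
from h import *
o=get_obs();print(o['wrist_force'],o['torque'])"
```

```text
clock: 12.1
ee_pos: [0.5307, 0.1346, 0.1314]
eef_rot: [-3.141, 0.0, -2.409]
wrist_force: [0.2, 0.6, -0.9]
gripper_width: 0.0249
clock: 12.35
ee_pos: [0.5308, 0.1346, 0.1304]
eef_rot: [-3.141, 0.0, -2.409]
wrist_force: [-0.6, -0.3, -1.2]
gripper_width: 0.0247
clock: 12.6
ee_pos: [0.5307, 0.1346, 0.1296]
eef_rot: [-3.141, 0.0, -2.409]
wrist_force: [0.4, -0.7, -1.2]
gripper_width: 0.0244
([-0.01, 0.0, 0.03], [-0.0, 0.0, -0.001])
[ 0.35730239 -0.66175115 -1.19111041] [-0.0146355   0.00676257  0.02119858]
```

Nothing touched on the way in, so the blade is in the slot. Next I press gently onto the floor.

```bash
for i in 1 2 3; do :; done
python3 -m pendant '[[0,0,0.06,0,0,0],[0,0,0,0,0,0]]'; python3 -m pendant '[[0,0,0.06,0,0,0],[0,0,0,0,0,0]]'
```

```text
clock: 12.85
ee_pos: [0.5309, 0.1346, 0.1292]
eef_rot: [-3.141, 0.0, -2.409]
wrist_force: [-0.6, -0.9, 1.7]
gripper_width: 0.025
clock: 13.1
ee_pos: [0.531, 0.1348, 0.1291]
eef_rot: [-3.14, 0.001, -2.409]
wrist_force: [-2.1, -0.2, 3.7]
gripper_width: 0.025
```

```bash
python3 -c "
from h import *
o=get_obs();print(o['wrist_force'],o['torque'],o['ee_pos'])"; python3 -m pendant '[[0,0,0.05,0,0,0],[0,0,0,0,0,0]]'
```

```text
[-2.08781232 -0.22274568  3.71941339] [-0.34797517  0.65137219 -0.01364121] [0.5310046  0.13479994 0.12914479]
clock: 13.35
ee_pos: [0.531, 0.1348, 0.1291]
eef_rot: [-3.14, 0.0, -2.409]
wrist_force: [-2.5, -1.3, 3.6]
gripper_width: 0.0247
```

```bash
cat > st.py <<'E'
from h import *
o=get_obs();print('F',o['wrist_force'].round(2),'M',o['torque'].round(3),'rot',o['eef_rot'].round(4),'p',o['ee_pos'].round(4),'q7',o['joint_pos'][6].round(2))
E
python3 st.py; python3 -m pendant '[[0,0,0.04,0,0,0.05],[0,0,0.04,0,0,0.05],[0,0,0.04,0,0,0.05]]' >/dev/null; python3 st.py;  python3 -m pendant '[[0,0,0.04,0,0,0.05],[0,0,0.04,0,0,0.05]]'>/dev/null; python3 st.py
```

```text
F [-2.54 -1.33  3.58] M [-0.396  0.684  0.02 ] rot [-3.1400e+00  5.0000e-04 -2.4094e+00] p [0.531  0.1348 0.1291] q7 1.53
F [-4.19 -2.12 11.42] M [-0.715  1.273  0.129] rot [-3.1389e+00  3.0000e-04 -2.5636e+00] p [0.5311 0.1346 0.1289] q7 1.39
F [-3.86 -2.53 11.52] M [-0.606  1.335  0.15 ] rot [-3.1380e+00  2.0000e-04 -2.6667e+00] p [0.531  0.1346 0.1289] q7 1.3
```

```bash
python3 -m pendant '[[0,0,0,0,0,0.05],[0,0,0,0,0,0.05]]' >/dev/null; python3 st.py;  python3 -m pendant '[[0,0,0,0,0,0.05],[0,0,0.01,0,0,0.05]]'>/dev/null; python3 st.py; python3 -m pendant '[[0,0,0.01,0,0,0.05],[0,0,0.01,0,0,0.05]]'>/dev/null; python3 st.py
```

```text
F [-2.44 -1.06  2.4 ] M [-0.278  0.582  0.103] rot [-3.1374e+00 -2.0000e-04 -2.7699e+00] p [0.5307 0.1344 0.1291] q7 1.21
F [-0.88 -1.15  4.17] M [-0.298  0.49   0.171] rot [-3.1371  0.     -2.8728] p [0.5305 0.1344 0.1291] q7 1.12
F [-1.63 -1.46  4.76] M [-0.304  0.593  0.152] rot [-3.1368e+00  6.0000e-04 -2.9758e+00] p [0.5305 0.1344 0.1291] q7 1.03
```

```bash
for r in 1; do python3 -m pendant '[[0,0,0.01,0,0,0]]'>/dev/null; python3 st.py; python3 -m pendant '[[0,0,0.01,0,0,0.01]]' >/dev/null; python3 st.py;  python3 -m pendant '[[0,0,0.01,0,0,0.01]]'>/dev/null; python3 st.py; python3 -m pendant '[[0,0,0.01,0,0,0.02]]'>/dev/null; python3 st.py; python3 -m pendant '[[0,0,0.01,0,0,0.02]]'>/dev/null; python3 st.py; done
```

```text
F [-1.9   0.15  4.39] M [-0.317  0.502  0.096] rot [-3.1365e+00  5.0000e-04 -2.9754e+00] p [0.5305 0.1344 0.1291] q7 1.03
F [-1.65 -0.3   5.36] M [-0.382  0.544  0.094] rot [-3.1363e+00  7.0000e-04 -2.9847e+00] p [0.5305 0.1344 0.1291] q7 1.03
F [-2.05 -1.01  5.85] M [-0.396  0.584  0.101] rot [-3.1363e+00  8.0000e-04 -2.9944e+00] p [0.5305 0.1344 0.1291] q7 1.02
F [-2.19  0.03  5.58] M [-0.417  0.716  0.074] rot [-3.1363e+00  9.0000e-04 -3.0142e+00] p [0.5305 0.1344 0.129 ] q7 1.0
F [-2.12 -1.68  6.74] M [-0.404  0.763  0.095] rot [-3.1363e+00  1.0000e-03 -3.0342e+00] p [0.5305 0.1344 0.129 ] q7 0.98
```

```bash
python3 -m pendant '[[0,0,0,0,0,0.03],[0,0,0,0,0,0.03],[0,0,0,0,0,0.02]]' >/dev/null; python3 st.py;  python3 -m pendant '[[0,0,0,0,0,0.02],[0,0,0,0,0,0.02]]'>/dev/null; python3 st.py; python3 -m pendant '[[0,0,0.01,0,0,0.02]]'>/dev/null; python3 st.py; python3 -m pendant '[[0,0,0.01,0,0,0.02]]'>/dev/null; python3 st.py
```

```text
F [-2.02 -1.4   3.94] M [-0.321  0.617  0.143] rot [-3.1364e+00  1.2000e-03 -3.1160e+00] p [0.5304 0.1344 0.1291] q7 0.91
F [-1.83 -0.81  5.08] M [-0.314  0.626  0.199] rot [-3.1364e+00  1.3000e-03  3.1251e+00] p [0.5304 0.1344 0.1291] q7 0.87
F [-1.58 -1.03  6.2 ] M [-0.384  0.776  0.118] rot [-3.1364e+00  1.5000e-03  3.1039e+00] p [0.5304 0.1344 0.129 ] q7 0.86
F [-2.23 -0.77  6.99] M [-0.456  0.865  0.164] rot [-3.1364e+00  1.7000e-03  3.0826e+00] p [0.5304 0.1344 0.129 ] q7 0.84
```

```bash
python3 -m pendant '[[0,0,0,0,0,0.02],[0,0,0,0,0,0.02]]' >/dev/null; python3 st.py;  python3 -m pendant '[[0,0,0,0,0,0.02],[0,0,0,0,0,0.02]]'>/dev/null; python3 st.py; python3 -m pendant '[[0,0,0.01,0,0,0.02],[0,0,0,0,0,0.02]]'>/dev/null; python3 st.py
```

```text
F [-1.98 -0.52  4.68] M [-0.335  0.788  0.097] rot [-3.1363e+00  1.7000e-03  3.0401e+00] p [0.5303 0.1344 0.1291] q7 0.8
F [-2.19 -1.49  4.6 ] M [-0.352  0.721  0.19 ] rot [-3.1363e+00  1.9000e-03  2.9975e+00] p [0.5303 0.1344 0.1291] q7 0.76
F [-2.79 -0.12  6.39] M [-0.385  0.808  0.098] rot [-3.1363e+00  2.1000e-03  2.9549e+00] p [0.5303 0.1344 0.1291] q7 0.72
```

```bash
python3 -m pendant '[[0,0,0,0,0,0.02],[0,0,0,0,0,0.02]]' >/dev/null; python3 st.py;  python3 -m pendant '[[0,0,0,0,0,0.02],[0,0,0,0,0,0.02]]'>/dev/null; python3 st.py; python3 -m pendant '[[0,0,0.01,0,0,0.02],[0,0,0,0,0,0.02]]'>/dev/null; python3 st.py
```

```text
F [-2.84 -0.64  5.08] M [-0.327  0.662  0.233] rot [-3.1363e+00  2.3000e-03  2.9122e+00] p [0.5302 0.1344 0.1291] q7 0.69
F [-2.64 -1.78  5.04] M [-0.348  0.745  0.199] rot [-3.1364e+00  2.5000e-03  2.8697e+00] p [0.5302 0.1345 0.1291] q7 0.65
F [-1.95 -1.2   4.76] M [-0.351  0.755  0.399] rot [-3.1364e+00  2.8000e-03  2.8271e+00] p [0.5302 0.1345 0.129 ] q7 0.61
```

```bash
python3 -m pendant '[[0,0,0,0,0,0]]' >/dev/null; python3 st.py; python3 -m pendant '[[0,0,0,0,0,0]]' >/dev/null; python3 st.py
```

```text
F [-2.87 -1.59  4.84] M [-0.357  0.707  0.311] rot [-3.1363e+00  2.9000e-03  2.8263e+00] p [0.5302 0.1345 0.1291] q7 0.61
F [-2.34 -1.58  4.98] M [-0.329  0.722  0.301] rot [-3.1362e+00  2.9000e-03  2.8258e+00] p [0.5302 0.1345 0.1291] q7 0.61
```

The held torque is steady at about 0.30 N m, against about 0.10 while it was turning. So the screw is up against its stop and nipped. I'll relieve the torque within the play and lift out.

```bash
python3 -m pendant '[[0,0,-0.02,0,0,-0.02],[0,0,0,0,0,-0.02],[0,0,0,0,0,0]]' >/dev/null; python3 st.py; python3 -m pendant '[[0,0,-0.02,0,0,-0.02],[0,0,0,0,0,0]]' >/dev/null; python3 st.py
```

```text
F [-1.24 -2.57  3.61] M [-0.204  0.573  0.19 ] rot [-3.1363e+00  2.6000e-03  2.8685e+00] p [0.5302 0.1345 0.1291] q7 0.65
F [-2.14 -1.28  2.19] M [-0.135  0.445  0.184] rot [-3.1363e+00  2.1000e-03  2.8897e+00] p [0.5301 0.1345 0.1292] q7 0.67
```

```bash
python3 -m pendant '[[0,0,0,0,0,-0.03],[0,0,0,0,0,-0.02],[0,0,0,0,0,0]]' >/dev/null; python3 st.py; python3 -m pendant '[[0,0,0,0,0,-0.03],[0,0,0,0,0,0]]' >/dev/null; python3 st.py
```

```text
F [-1.49 -0.28  2.2 ] M [-0.118  0.498  0.074] rot [-3.1363e+00  1.9000e-03  2.9432e+00] p [0.5301 0.1345 0.1292] q7 0.71
F [-2.08  0.44  2.42] M [-0.157  0.434  0.015] rot [-3.1363e+00  1.8000e-03  2.9751e+00] p [0.5302 0.1345 0.1292] q7 0.74
```

```bash
python3 -m pendant '[[0,0,-0.2,0,0,0],[0,0,-0.2,0,0,0],[0,0,-0.3,0,0,0]]' >/dev/null; python3 st.py; python3 -m pendant '[[0,0,-1,0,0,0],[0,0,-3,0,0,0],[0,0,-4,0,0,0],[0,0,-2,0,0,0],[0,0,0,0,0,0]]' >/dev/null; python3 st.py; python3 d.py .5168 -.298 .235 1.727
python3 - <<'E'
from slot import *
im,T=snap('wrist','w9.png'); t,_=snap('top','t9.png'); t0=cv2.imread('pics/top0.png')
E
```

```text
F [ 0.11  0.44 -0.66] M [0.015 0.007 0.028] rot [-3.1365e+00  1.4000e-03  2.9748e+00] p [0.5301 0.1345 0.1362] q7 0.75
F [-0.18  0.29 -1.39] M [ 0.009 -0.044  0.024] rot [-3.1375e+00  3.1000e-03  2.9753e+00] p [0.5302 0.1356 0.2421] q7 0.84
([-5.86, -42.98, 0.91], [-0.002, 0.005, 1.248])
```

```bash
python3 -m pendant '[[-0.65,-4.78,0,0,0,0.139],[-1.31,-4.64,0,0,0,0.139],[-1.94,-4.42,0,0,0,0.139],[-2.53,-4.11,0,0,0,0.139],[-3.07,-3.71,0,0,0,0.139],[-3.56,-3.25,0,0,0,0.139],[-3.98,-2.73,0,0,0,0.139],[-4.31,-2.15,0,0,0,0.139],[-4.57,-1.53,0,0,0,0.139],[0,0,0,0,0,0]]'; python3 d.py .5168 -.298 .16 1.727
```

```text
clock: 21.58
ee_pos: [0.5036, -0.3112, 0.2304]
eef_rot: [-3.127, -0.002, 1.685]
wrist_force: [0.0, 0.5, -1.4]
gripper_width: 0.0248
([1.15, 1.56, 7.02], [-0.015, -0.002, -0.042])
```

```bash
python3 -m pendant '[[1.15,1.56,2,-0.015,0,-0.042],[0,0,3,0,0,0],[0,0,0,0,0,0]]' >/dev/null; python3 d.py .5168 -.298 .15 1.727
python3 - <<'E'
from h import *
im,T=snap('wrist','w10.png'); im=cv2.imread('pics/w10.png'); tip=(T@[0,0,.0783,1])[:3]; p=proj('wrist',[tip,[.5168,-.298,.06]],T); print(tip,p)
x,y=p[0].astype(int)-[60,60]; c=im[y:y+120,x:x+120]; cv2.imwrite('pics/w10c.png',cv2.resize(np.clip((c/255.)**.5*255,0,255).astype(np.uint8),(480,480),interpolation=2))
E
```

```text
([-0.23, -0.05, 2.62], [-0.002, -0.005, 0.003])
[ 0.51673016 -0.29543841  0.09790379] [[280.33010233 218.31358905]
 [279.9087582  205.66757608]]
```

View pics/w10c.png

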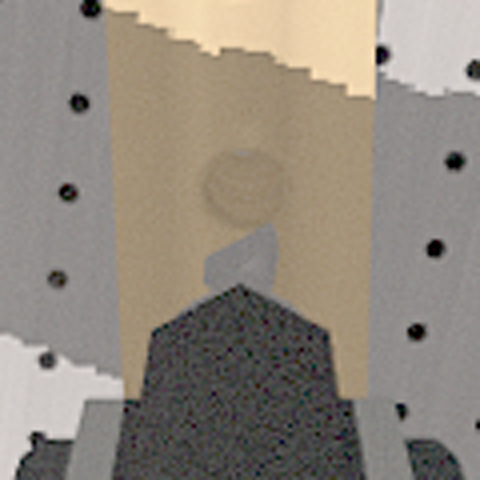

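The hole's centre is at crop (245,188), within about 1 px of the predicted spot. The blade's tip edge, from (205,262) to (275,225), is still at its original angle in the grip. Lowering it now.

```bash
python3 -m pendant '[[-0.23,-0.05,1.5,0,-0.005,0],[0,0,0.7,0,0,0],[0,0,0,0,0,0]]' >/dev/null; python3 d.py .5168 -.298 .0886 1.727
```

```text
([0.1, -0.16, 6.75], [0.001, 0.003, 0.004])
```

```bash
python3 -m pendant '[[0.1,-0.16,0,0,0,0],[0,0,0,0,0,0]]' >/dev/null; python3 d.py .5168 -.298 .0886 1.727; python3 -m pendant '[[0,0,1,0,0,0],[0,0,1,0,0,0],[0,0,0,0,0,0]]'; python3 d.py .5168 -.298 .0886 1.727
```

```text
([0.01, -0.02, 6.82], [0.002, 0.003, 0.004])
clock: 23.0
ee_pos: [0.5167, -0.298, 0.1353]
eef_rot: [3.14, 0.003, 1.731]
wrist_force: [-0.4, -0.3, -0.4]
gripper_width: 0.025
([0.02, -0.0, 4.67], [0.002, 0.003, 0.004])
```

```bash
python3 -m pendant '[[0.02,0,1.2,0,0.003,0.004],[0,0,1.2,0,0,0],[0,0,1,0,0,0],[0,0,0.4,0,0,0],[0,0,0,0,0,0]]'; python3 d.py .5168 -.298 .0883 1.727
```

```text
clock: 23.62
ee_pos: [0.5166, -0.2977, 0.094]
eef_rot: [3.141, -0.001, 1.726]
wrist_force: [0.4, 0.6, -0.6]
gripper_width: 0.0249
([-0.03, 0.01, 0.57], [0.001, -0.001, -0.001])
```

```bash
python3 -m pendant '[[-0.03,0,0.35,0,0,0],[0,0,0,0,0,0]]';python3 -m pendant '[[0,0,0.15,0,0,0],[0,0,0,0,0,0]]'; python3 -m pendant '[[0,0,0.1,0,0,0],[0,0,0,0,0,0]]'; python3 d.py .5168 -.298 .0883 1.727
```

```text
clock: 23.88
ee_pos: [0.517, -0.2981, 0.0908]
eef_rot: [3.14, -0.0, 1.726]
wrist_force: [1.0, -0.2, -0.9]
gripper_width: 0.0247
clock: 24.12
ee_pos: [0.5172, -0.2983, 0.0896]
eef_rot: [3.139, 0.0, 1.726]
wrist_force: [0.9, 0.7, -1.1]
gripper_width: 0.0245
clock: 24.38
ee_pos: [0.5172, -0.2983, 0.0886]
eef_rot: [3.139, 0.0, 1.726]
wrist_force: [-0.1, 0.6, -1.0]
gripper_width: 0.0248
([0.04, -0.04, 0.03], [0.002, 0.0, -0.001])
```

```bash
python3 -m pendant '[[0.04,-0.04,0.05,0,0,0],[0,0,0,0,0,0]]' 0 20; python3 -m pendant '[[0,0,0,0,0,0],[0,0,0,0,0,0],[0,0,0,0,0,0],[0,0,0,0,0,0],[0,0,0,0,0,0],[0,0,0,0,0,0]]' 100; python3 -m pendant '[[0,0,-1,0,0,0],[0,0,-3,0,0,0],[0,0,-4,0,0,0],[0,0,-5,0,0,0],[0,0,-2,0,0,0],[0,0,0,0,0,0],[0,0,0,0,0,0]]'
python3 - <<'E'
from h import *
im,T=snap('wrist','w11.png'); t,_=snap('top','t11.png'); cen=[.5167,-.2984]
P=proj('wrist',[[*cen,.123],[*cen,.064]],T);print('pred',P.mean(0))
g=cv2.cvtColor(im,7); m=(g<45).astype(np.uint8); n,l,s,ce=cv2.connectedComponentsWithStats(m); x,y=P.mean(0).astype(int); k=l[y,x]; print(s[k],ce[k])
h=cv2.convexHull(max(cv2.findContours((l==k).astype(np.uint8),0,1)[0],key=cv2.contourArea)); print(cv2.approxPolyDP(h,2.0,True)[:,0].tolist())
# carrier shift + others: top image before/after
t0=cv2.imread('pics/top0.png'); t1=cv2.imread('pics/top0.png'.replace('top0','t11'))
for nm,(a,b,c,d) in {'lens':(188,228,218,290),'iris':(138,228,168,290),'mirror':(240,228,272,290),'block':(350,225,445,272)}.items():
    A=cv2.cvtColor(t0[b:d,a:c],6).astype(np.float32);B=cv2.cvtColor(t1[b:d,a:c],6).astype(np.float32); print(nm,cv2.phaseCorrelate(A,B,cv2.createHanningWindow((c-a,d-b),5)),abs(A-B).mean())
E
```

```text
clock: 24.62
ee_pos: [0.5171, -0.2982, 0.0885]
eef_rot: [3.139, 0.001, 1.726]
wrist_force: [-0.5, -0.2, -1.2]
gripper_width: 0.0252
clock: 25.38
ee_pos: [0.5171, -0.2981, 0.0885]
eef_rot: [3.139, 0.001, 1.726]
wrist_force: [-0.2, 1.2, 0.7]
gripper_width: 0.0854
clock: 26.25
ee_pos: [0.5163, -0.2975, 0.2459]
eef_rot: [3.138, 0.001, 1.727]
wrist_force: [0.3, 0.7, -1.0]
gripper_width: 0.0856
pred [279.75112432 192.61836919]
[ 265  171   30   46 1094] [279.38025594 194.22760512]
[[280, 171], [291, 178], [294, 206], [289, 212], [277, 216], [265, 208], [265, 193], [268, 177]]
lens ((0.05629202082551821, -0.0554116645051721), 1.1027713884909949) 9.259678
iris ((-0.026603095725782566, 0.004303066249047305), 0.9813839780787627) 8.789785
mirror ((-0.0683647094445341, -0.03913957552913416), 1.018673470709473) 9.490423
block ((0.14205778052613027, 0.4876489748478363), 0.710251118366917) 40.467415
```

The driver stands where it was, within about 1 px, and the lens carrier hasn't shifted (0.06 px in the top view). Handing in.

```bash
python3 -c "
from h import *
print(get_obs()['wrist_force'].round(1)); print(sign_off())"
```

```text
[-0.9 -0.   0. ]
the job is handed in; nothing more can be done
None
```

The lens carrier's screw is tight, the big flat driver is back in its own hole, and the job is handed in at about 26 s on the robot's clock.

**What I did**
- I gripped the six-sided driver across two flats and set its blade to the slot's measured angle of about -18°. The blade went in without touching and met the slot floor at the predicted height, with about 5 N of press.
- I turned it clockwise about 1.05 rad at the wrist, play and twist in the grip included. The torque read about 0.1–0.2 N m while it turned, then held steady at about 0.30 N m against the stop.
- I backed off within the play until the torque read almost zero, then lifted out and put the driver back in its hole.

**Last checks**
- **Driver:** it stands upright within about 1–2 px (roughly 1 mm) of where it was.
- **Lens carrier:** it moved less than 0.1 px in the top view, about 0.2 mm, and the iris and mirror carriers were equally still.
- **Robot:** the gripper is open and clear of everything.

**Less certain**
- **Tightness:** I judged it from the held torque only. I could not read the nut height, and I did not measure the slot angle again.
- **Torque peak:** one reading touched 0.40 N m as the screw came tight, before settling at 0.30. That is over the 0.3 N m you asked for but under the 0.5 N m limit.
- **Press force:** early in the turn the press rose briefly to about 12 N, and I eased it off.
- **Tool block:** its before-and-after picture comparison told me nothing, probably because the gripper and its shadow cover it. For the other two drivers and the loose items I only know that no contact showed up in the forces.

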